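# Square up the soap mould's end board

## Task

Take the try square from the white board, stand it on the bed of the wooden soap mould and slide it gently against the leaning end board, pushing the board upright with the square alone. Keep light pressure on both faces for a good second to check that the stock sits flat on the bed and the blade lies flat on the end board with no gap, then stand the square back on the white board, leaving everything else where it is.

Things in the scene. Friction and masses are not known exactly. Their poses are not given: they have to be found in the camera images.
- mould: knock-down wooden soap mould, fixed to the table. Its origin is on the table at the centre of the underside of its bed; x points along the bed to the pivoting end board, y to the fixed long side, z up.
- mould_bed: the mould's plywood bed, 270 (x) by 190 (y) by 18 mm thick; origin and axes as the mould, so its top is 18 mm above the origin. On its +y edge stands a fixed side, 12 mm thick, 60 mm above the bed's top. The drop side along the -y edge is folded flat outside the bed, 13 mm high, 66 mm wide; the -x end is open. Over 30 N marks it: land at 3 mm/s or less.
- bed_corner (a point): middle of the corner to be checked: on the bed's top, half-way along the end board's foot (mould x = 135 mm, y = 0, z = 18 mm); axes as the mould. Light pressure means 4 to 14 N on the bed and 4 to 12 N on the board. Friction on the board can carry a downward push of half the push in, so bear down harder than in (say 12 N down, 7 N in), and ease off the downward push before drawing back
- end_board: pine end board, 12 mm thick, 188 mm wide (y), top 60 mm above the bed's top. Turns on two stiff bolts and stays where left (about 3 N at its top edge moves it; over 25 N spoils it). Origin on the pivot axis (along the mould's y), at half thickness, 8 mm below the bed's top, 6 mm beyond the bed's end; z up the board, x along its normal, out of the mould: parallel to the mould's x when square.
- end_board_face (a point): point on the end board's inner face, half-way across, 10 mm below its top edge; axes as the end board. The board starts leaning into the mould by 0.10 to 0.22 rad (top edge 6 to 15 mm too far in); upright, its inner face is flush with the bed's end, at mould x = 135 mm
- square: try square standing on its stock, about 0.16 kg. Stock: dark wood, brass strips, 120 (x) by 20 (y) by 34 mm high. Blade: steel, 3 mm thick (y), 25 mm wide (x), at the stock's +x end, up to 90 mm above the stock's underside, its outer edge flush with the stock's +x end. Underside and +x end make the right angle (bed, end board). Origin: centre of the underside; z up
- square_grip (a point): place to grip the stock from above, fingers closing along its y (20 mm thick): 75 mm back from the blade's outer edge, half-way up the stock (17 mm above its underside, 15 mm behind the square's origin); axes as the square
- tool_board: white plastic board, fixed, 260 mm (x) by 180 mm (y), 8 mm thick; origin at the centre of its underside. The square starts on it and goes back on it.
- spoon: bystander: small white measuring spoon lying on the white board, 110 mm long, 9 mm high
- jar: bystander: small jar standing on the open end of the mould's bed, 42 mm across, 48 mm high
- spare_end: bystander: the mould's other end board lying on the table, 188 by 75 by 12 mm
- spatula: bystander: red spatula lying on the table, about 235 mm long, 12 mm high
- pump_bottle: bystander: clear pump bottle, 60 mm across, 172 mm high
- jug: bystander: large measuring jug, 128 mm across, 150 mm high
There are look-alikes about, which are no part of the job. Of the things shaped like the square, the wood one is meant.

How it is judged:
By the outcome, as a careful person would: the job done as asked, in the order asked, and still so for the second after the job is handed in, with the robot touching nothing.
It also fails if it takes over 72 s, if anything falls off the work surface, if the arm or the gripper's body presses on something with over 40 N, if the wrist force passes 120 N, or if a joint passes its speed limit or range.

## Robot

A 7-joint arm with a two-finger parallel gripper is mounted at the origin on the work surface. World frame = base frame: x ahead of the robot, y to its left, z up, the work surface at z = 0. Lengths are in m, angles in rad, forces in N, time in s.
With the tool pointing down it reaches from about 0.35 to 0.9 m from the base axis. Payload 8.1 kg.
Tool frame: the origin (TCP) lies midway between the tips of the shut fingers; the grasp point (between the pads) lies 19 mm behind it (arm.hold_point_z is the distance from the TCP to the grasp point, in m); z points along the fingers, y is the direction in which the jaws open and shut (so a half turn about z gives the same grasp; the last joint's range is limited). The gripper opens to 92 mm and grips with 3 to 60 N. Pads are 19 mm wide; open, the fingers measure 130 mm over their backs; the gripper's body (75 mm by 190 mm) begins 47 mm behind the grasp point.
Start: joints at [1.178, 0.434, 0.025, 1.573, -0.012, 1.134, -0.075], TCP at [0.179, -0.599, 0.227] pointing down, gripper open.
Joint ranges: [-2.62, 2.62], [-0.44, 2.09], [-1.27, 1.32], [0.08, 2.57], [-1.32, 4.46], [0.12, 2], [-2.74, 2.74]. Speed limits (rad/s): [2.22, 2.22, 3.01, 3.01, 3.14, 3.14, 3.14].

## Interface

Orientations are given as a rotation vector (axis times angle).
In Python, from cell import arm gives the robot as it stands.
- The arm moves only by the shell command python3 -m pendant 'ROWS' [FORCE]. ROWS is JSON, a list of rows, each a list of 3 entries, a list of its own where there are three numbers: the shift along the tool's x, y, z in m, then the turn, a rotation vector about the tool's x, y, z in degrees, then the finger opening in m, from 0 to 0.0918. A call has 1 to 10 rows; each row shifts and turns the commanded pose from where the row before left it, along the tool's axes as they then stand; what a row does not reach is not made up. A row lasts 1/8 s, in which the tool goes at most 62.5 mm and 10.7 degrees, less where a joint would pass 70% of its speed; a pose out of reach is approached as far as the arm can. A call with a gripper value outside its range is refused whole. The fingers move at their own pace and stop on an object; FORCE is the grip in N (left out, the last holds). Time passes only in rows, so rows that do not move let the fingers close. It gives the time, the measured TCP pose, the force and the opening at its end, in the units of the state.
- arm.observe(): the state, without advancing time (a new reading comes with each control period).
- arm.get_image(name): name is "scene" or "top"; returns (picture, depth): 400x640x3 uint8, red, green, blue; 400x640 float32, m along the optical axis (not along the pixel's ray), 0 where there is no reading.
- arm.camera_params(name): a dict with "fovy" (degrees; the focal length in pixels is half the picture's height over the tangent of half this angle, whatever the lens; pixels are square), "cx", "cy" (the principal point, pixels), "rvec" (rotation vector, rad) and "tvec" (3), from world to camera coordinates, as OpenCV has them. Camera axes: x right, y down, z forward; pixel columns grow to the right and rows downward; lengths in m; the calibration is good to about 2 mm. A picture is of the moment at which its call begins. camera_params takes no time and is no camera call.
- arm.sign_off(): hands the job in, once; it reports no verdict.
Trained networks look in the newest picture that a camera, given by its name, has taken for a name from the list of things; names that differ only in an ending like _2 or _b are one class to them, and where a whole thing is asked for, a point or a joint stands for the part that bears it (a point fixed in the world has none). Each returns a list of dicts, best first, with "conf" (0 to 1); they miss things now and then, are a little off and sometimes report something else, mostly with a low value. They report only what shows in the picture. A call takes as long as a camera call. They do not tell look-alikes from the thing itself.
- arm.look_for(camera, label): "rect" ([centre column, centre row, width, height] in pixels, round what is visible of it).
- arm.masks_of(camera, label): "pixels" (400x640 bool, what is visible of it) and "rect" ([centre column, centre row, width, height] in pixels, round what is visible of it).
The state is a dict: "clock": time; "joints": joint angles; "dq": joint speeds; "joint_efforts": joint torques, N m; "position": TCP position; "ee_rot": TCP orientation; "force": force on the tool from outside, world axes, zero at the start; "ft_torque": the same for the moment, N m; "width": opening from 0.0 (shut) to 1.0 (fully open).
Only numpy, scipy, OpenCV 4.12 (cv2) and the standard library are available. Lean on these libraries where they do the work, as an engineer would, in place of code of your own. Each camera call takes 0.05 s, during which the arm holds its last target.

## Working session

There is one attempt and no reset: what is moved stays moved. The work goes in short steps, Python scripts to look and compute and a shell command to move; the robot and the scene stay as the last step left them, time stands still between calls to the robot, and variables do not carry over. Pictures are saved under pics/ and viewed, and the job is handed in when it is done.

```bash
ls; mkdir -p pics; python3 - <<'E'
from cell import arm
import cv2,numpy as np
s=arm.observe(); print(s); print(arm.hold_point_z)
for n in("scene","top"):
    im,d=arm.get_image(n); cv2.imwrite(f"pics/{n}0.png",im[:,:,::-1]); np.savez(f"{n}0.npz",im=im,d=d); print(n,arm.camera_params(n))
E
```

```text
pics
{'clock': 0.0, 'joints': array([ 1.17841603,  0.43523303,  0.02492872,  1.57409272, -0.01162785,
        1.13396854, -0.07509121]), 'dq': array([1.21535467e-03, 4.69334059e-04, 1.37925268e-05, 1.59792231e-04,
       1.51702441e-03, 1.21718313e-03, 1.82765215e-03]), 'joint_efforts': array([ 1.01263475e-03, -6.67834496e+01,  9.85324010e-01, -3.14452529e+01,
       -6.05703285e-02,  4.28092049e-02,  1.75422360e-04]), 'position': array([ 0.17842448, -0.59846647,  0.22593988]), 'ee_rot': array([-3.10717413e+00, -4.53324185e-01,  5.04776734e-04]), 'force': array([-0.07566324, -0.01297699,  0.56151175]), 'ft_torque': array([ 0.04331669,  0.06329098, -0.02334461]), 'width': 1.0016666949378934}
0.0188
scene {'fovy': 56.32208479180142, 'cx': 319.3049093778028, 'cy': 199.58968960038902, 'rvec': array([ 2.32923383,  0.90633327, -0.29259845]), 'tvec': array([-0.41751792, -0.22343725,  1.38660455])}
top {'fovy': 46.46562796823612, 'cx': 320.3688915069629, 'cy': 206.89905081144747, 'rvec': array([ 2.10326158, -2.09143316,  0.24911527]), 'tvec': array([0.02409826, 0.54900692, 1.59408932])}
```

View pics/scene0.png

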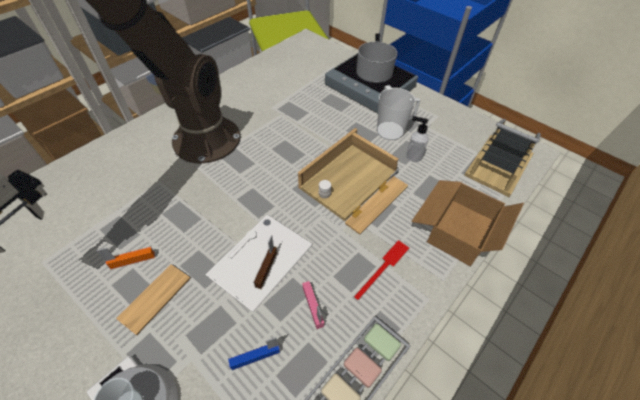

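View pics/top0.png

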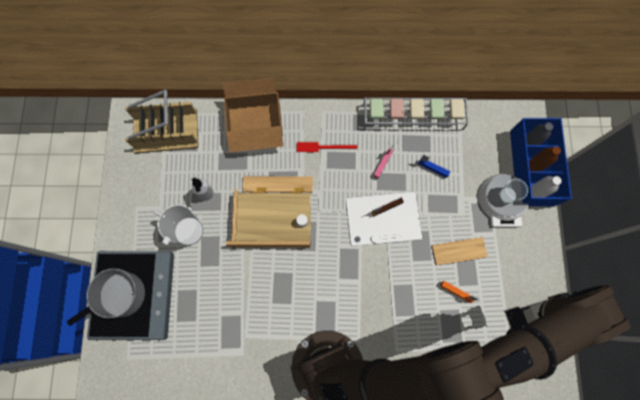

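Things shaped like the square: dark-wood on the white board (scene 266,262; top 385,208), pink (313,303), blue (257,355) and orange (131,257). The dark-wood one on the white board is the one meant. The mould is at scene (350,180) / top (272,220), with the jar at its open end. I'll check the choice in a crop and measure.

```bash
cat > h.py <<'E'
import numpy as np,cv2
from cell import arm
from scipy.spatial.transform import Rotation as R
def cam(n):
    p=arm.camera_params(n); f=200/np.tan(np.radians(p['fovy']/2)); return f,p['cx'],p['cy'],R.from_rotvec(p['rvec']).as_matrix(),np.array(p['tvec'])
def cloud(n,d):
    f,cx,cy,M,t=cam(n); v,u=np.mgrid[:400,:640]
    P=np.stack([(u-cx)/f*d,(v-cy)/f*d,d],-1)-t
    W=P@M; W[d==0]=np.nan; return W
def onplane(n,u,v,z):
    f,cx,cy,M,t=cam(n); r=M.T@np.array([(u-cx)/f,(v-cy)/f,1]); o=-M.T@t; return o+r*(z-o[2])/r[2]
def proj(n,X):
    f,cx,cy,M,t=cam(n); c=M@np.asarray(X)+t; return np.array([f*c[0]/c[2]+cx,f*c[1]/c[2]+cy])
E
python3 - <<'E'
from h import *
ims={}
for n,box in(("scene",(190,200,330,320)),("top",(340,180,430,250))):
    z=np.load(f"{n}0.npz"); im,d=z['im'],z['d']; W=cloud(n,d)
    x0,y0,x1,y1=box; c=cv2.resize(im[y0:y1,x0:x1],None,fx=5,fy=5,interpolation=cv2.INTER_CUBIC); cv2.imwrite(f"pics/{n}_sq.png",c[:,:,::-1])
    # table height check
    for l in("square","mould","end_board","tool_board","spoon","jar"):
        m=arm.masks_of(n,l)
        for q in m[:4 if l=="square" else 1]:
            px=q['pixels']; w=W[px]; print(n,l,round(q['conf'],2),np.round(q['rect']),px.sum(),np.round(np.nanmedian(w,0),3),'zpct',np.round(np.nanpercentile(w[:,2],[5,50,95]),3))
z=np.load("top0.npz");im=z['im']
c=cv2.resize(im[160:260,215:325],None,fx=6,fy=6,interpolation=cv2.INTER_CUBIC); cv2.imwrite("pics/mould_top.png",c[:,:,::-1])
im=np.load("scene0.npz")['im']
c=cv2.resize(im[120:240,285:420],None,fx=5,fy=5,interpolation=cv2.INTER_CUBIC); cv2.imwrite("pics/mould_scene.png",c[:,:,::-1])
E
```

```text
scene square 0.93 [266. 263.  24.  51.] 429 [ 0.563 -0.216  0.041] zpct [0.015 0.041 0.073]
scene square 0.8 [127. 257.  58.  22.] 693 [ 0.255 -0.466  0.033] zpct [0.006 0.033 0.08 ]
scene square 0.77 [313. 305.  20.  50.] 443 [ 0.733 -0.214  0.034] zpct [0.006 0.034 0.08 ]
scene square 0.66 [254. 353.  48.  31.] 667 [ 0.714 -0.398  0.034] zpct [0.008 0.034 0.07 ]
scene mould 0.7 [352. 181. 113. 106.] 6294 [0.539 0.2   0.018] zpct [0.01  0.018 0.076]
scene end_board 0.86 [375. 152.  43.  32.] 704 [0.522 0.328 0.054] zpct [0.017 0.054 0.079]
scene tool_board 0.69 [260. 262. 109.  93.] 4511 [ 0.523 -0.22   0.008] zpct [0.005 0.008 0.012]
scene spoon 0.49 [242. 243.  26.  29.] 151 [ 0.45  -0.19   0.016] zpct [0.012 0.016 0.02 ]
scene jar 0.77 [324. 186.  12.  19.] 172 [0.508 0.085 0.063] zpct [0.033 0.063 0.068]
top square 0.83 [458. 291.  37.  22.] 280 [ 0.258 -0.456  0.035] zpct [0.005 0.035 0.061]
top square 0.76 [384. 161.  17.  34.] 232 [ 0.734 -0.208  0.035] zpct [0.003 0.035 0.047]
top square 0.64 [433. 166.  34.  26.] 299 [ 0.716 -0.389  0.034] zpct [0.009 0.034 0.072]
top square 0.56 [388. 205.  33.  16.] 238 [ 0.559 -0.213  0.043] zpct [0.014 0.043 0.079]
top mould 0.56 [270. 212.  85.  73.] 5312 [0.539 0.204 0.02 ] zpct [0.011 0.02  0.079]
top end_board 0.63 [236. 214.  10.  52.] 156 [0.521 0.328 0.079] zpct [0.068 0.079 0.085]
top tool_board 0.78 [383. 220.  73.  57.] 3026 [ 0.518 -0.201  0.01 ] zpct [0.004 0.01  0.017]
top spoon 0.61 [388. 240.  29.  13.] 90 [ 0.45  -0.182  0.018] zpct [0.011 0.018 0.024]
top jar 0.59 [461. 253.  54.  30.] 1115 [ 0.404 -0.472  0.014] zpct [0.007 0.014 0.021]
```

View pics/scene_sq.png

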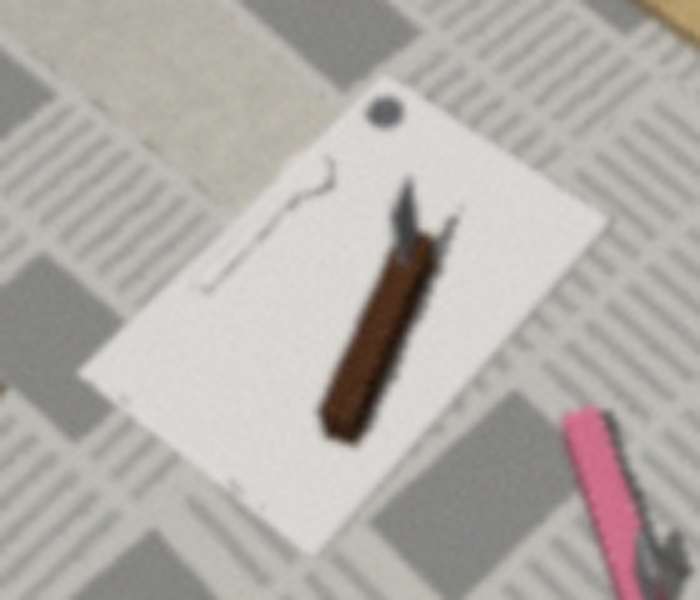

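View pics/top_sq.png

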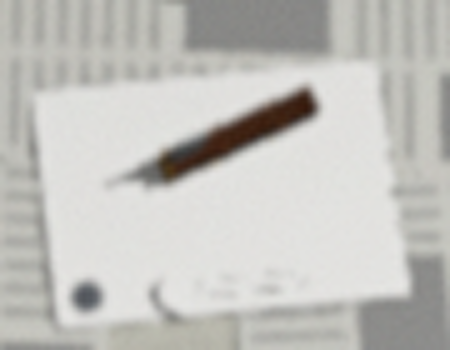

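View pics/mould_top.png

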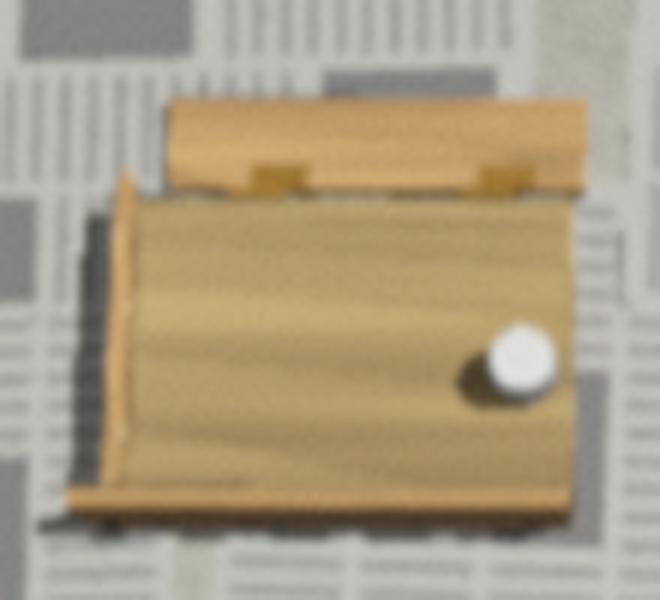

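View pics/mould_scene.png

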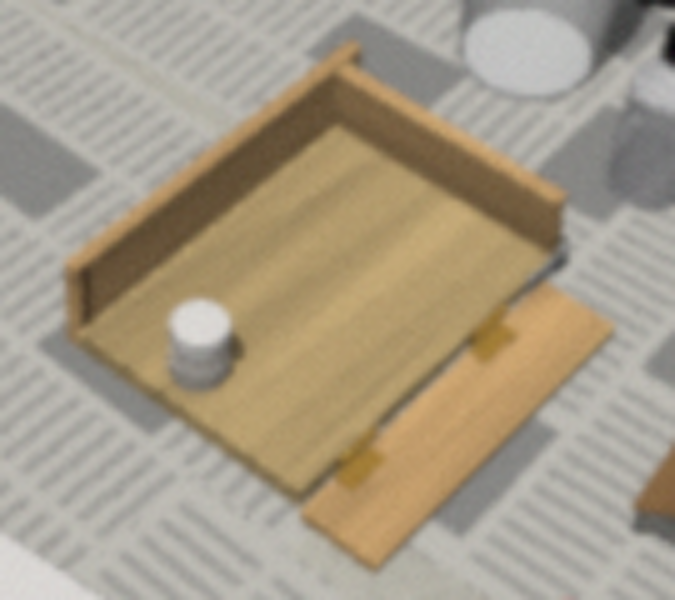

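The close crops show dark brown stock with a grey steel blade at the end towards the mould (scene crop ~(405,220)), so this is the right square. The mould's end board is on its world +y end, with the fixed side nearest the robot. Now precise poses.

```bash
python3 - <<'E'
from h import *
def wmean(a): return np.round(np.nanmedian(a,0),4)
for n in("scene","top"):
    z=np.load(f"{n}0.npz"); im,d=z['im'].astype(int),z['d']; W=cloud(n,d)
    print(n,'table z', np.nanmedian(W[...,2][(abs(W[...,0]-.6)<.03)&(abs(W[...,1])<.04)]))
    r,g,b=im[...,0],im[...,1],im[...,2]
    wood=(r-b>35)&(r<235)
    reg=(W[...,0]>.38)&(W[...,0]<.75)&(W[...,1]>.03)&(W[...,1]<.4)&wood
    X=W[...,0];Y=W[...,1];Z=W[...,2]
    # bed
    bed=reg&(abs(Z-.018)<.006)&(X<.65)
    bed=cv2.morphologyEx(bed.astype(np.uint8),cv2.MORPH_OPEN,np.ones((5,5)))>0
    cnt=W[bed]; print('bed z',np.median(cnt[:,2]),'extents',np.round(np.percentile(cnt[:,0],[.5,99.5]),4),np.round(np.percentile(cnt[:,1],[.5,99.5]),4))
    rc=cv2.minAreaRect((cnt[:,:2]*1000).astype(np.float32)); print(' rect',np.round(rc[0],1),np.round(rc[1],1),round(rc[2],2))
    # per-row edges : -x end (low y)
    for nm,sel in(("lowY edge",None),):
        xs=np.arange(.46,.62,.01); ys=[]
        for x in xs:
            m=bed&(abs(X-x)<.005); ys.append(np.sort(Y[m])[:3].mean() if m.sum()>5 else np.nan)
        ok=~np.isnan(ys); pf=np.polyfit(xs[ok],np.array(ys)[ok],1); print(' lowY',np.round(pf,4), np.polyval(pf,.54))
    ys_=np.arange(.09,.32,.01); xs=[]
    for y in ys_:
        m=bed&(abs(Y-y)<.005); xs.append(np.sort(X[m])[-3:].mean())
    pf=np.polyfit(ys_,xs,1); print(' highX',np.round(pf,4),np.polyval(pf,.2))
    # fixed side top
    t=reg&(Z>.066)&(X<.47)
    c=W[t]; m=(c[:,1]>.08)&(c[:,1]<.36); pf=np.polyfit(c[m,1],c[m,0],1); print(' side top',t.sum(),'x=',np.round(pf,4),np.polyval(pf,.2),'z',np.median(c[:,2]), 'y ext',np.percentile(c[:,1],[1,99]))
    # end board
    e=reg&(Z>.03)&(Y>.28)&(X>.46)
    c=W[e]; print(' endboard',e.sum())
    for lo,hi in((.03,.04),(.04,.05),(.05,.06),(.06,.07),(.07,.09)):
        m=(c[:,2]>lo)&(c[:,2]<hi)
        if m.sum()>20:
            pf=np.polyfit(c[m,0],c[m,1],1); print('  z',lo,hi,m.sum(),np.round(pf,3),'y at .54',np.polyval(pf,.54).round(4),'xext',np.percentile(c[m,0],[1,99]).round(3))
    # square
    dark=(r<110)&(r>g+8)&(abs(X-.56)<.09)&(abs(Y+.21)<.09)
    dark&=Z>.012
    c=W[dark]; tp=c[c[:,2]>.036]
    rc=cv2.minAreaRect((tp[:,:2]*1000).astype(np.float32)); print(' stock',dark.sum(),len(tp),'z',np.median(tp[:,2]),'med',wmean(tp),np.round(rc[0],1),np.round(rc[1],1),rc[2])
    mu=tp[:,:2].mean(0); u,s,vt=np.linalg.svd(tp[:,:2]-mu); a=vt[0]*np.sign(vt[0][1]); p=(tp[:,:2]-mu)@a; print('  yaw',np.degrees(np.arctan2(a[1],a[0])),'mu',mu,'along',np.percentile(p,[0,2,98,100]).round(4),'across',np.percentile((tp[:,:2]-mu)@[-a[1],a[0]],[2,98]).round(4))
E
```

```text
scene table z 0.0024545854527036684
bed z 0.01833691120087441 extents [0.421  0.6172] [0.063  0.3321]
 rect [521.6 198.4] [204.1 275. ] 0.19
 lowY [-0.0846  0.1141] 0.06845720812150333
 highX [-0.0211  0.6177] 0.6134650192285434
 side top 403 x= [0.0588 0.4097] 0.42145856205621546 z 0.07704890825344951 y ext [0.06406131 0.34911441]
 endboard 435
  z 0.03 0.04 64 [-0.     0.329] y at .54 0.3292 xext [0.462 0.608]
  z 0.04 0.05 66 [0.001 0.327] y at .54 0.3277 xext [0.464 0.61 ]
  z 0.05 0.06 71 [0.002 0.325] y at .54 0.3263 xext [0.465 0.61 ]
  z 0.06 0.07 70 [0.003 0.323] y at .54 0.3246 xext [0.463 0.609]
  z 0.07 0.09 164 [0.002 0.326] y at .54 0.3268 xext [0.463 0.61 ]
 stock 344 267 z 0.0417649928108049 med [ 0.5646 -0.2247  0.0418] [ 561.  -218.4] [ 19.2 118. ] 24.845233917236328
  yaw 113.99922020832618 mu [ 0.56418124 -0.22340688] along [-0.0531 -0.0522  0.0599  0.065 ] across [-0.0083  0.0098]
top table z 0.004280312121851836
bed z 0.019253542294746163 extents [0.4582 0.5666] [0.0894 0.2824]
 rect [519.6 179.8] [197.5  99.6] 80.29
 lowY [ 0.5882 -0.1462] 0.1714754099575312
 highX [nan nan] nan
 side top 381 x= [0.0528 0.4092] 0.41979468979465756 z 0.0789311860035116 y ext [0.0693854  0.35115892]
 endboard 161
  z 0.07 0.09 145 [0.008 0.325] y at .54 0.3288 xext [0.462 0.61 ]
 stock 148 132 z 0.043170269048262176 med [ 0.561  -0.2209  0.0432] [ 558.6 -215.7] [ 15.8 116.8] 26.302846908569336
  yaw 116.925680746049 mu [ 0.55958727 -0.21921411] along [-0.0548 -0.0517  0.0592  0.062 ] across [-0.0081  0.0073]<stdin>:23: RuntimeWarning: Mean of empty slice.
  ret = ret.dtype.type(ret / rcount)
```

```bash
cat > fit.py <<'E'
from h import *
from scipy.optimize import minimize
from scipy.ndimage import map_coordinates,gaussian_filter
def gmag(im,s=1.0):
    g=np.zeros(im.shape[:2])
    for k in range(3):
        a=gaussian_filter(im[...,k].astype(float),s); gy,gx=np.gradient(a); g+=gx**2+gy**2
    return np.sqrt(g)
def score(n,G,segs,T):
    f,cx,cy,M,t=cam(n); tot=0;L=0
    for a,b in segs:
        k=np.linspace(.04,.96,60)[:,None]; P=np.asarray(a)*(1-k)+np.asarray(b)*k
        C=T(P)@M.T+t; u=f*C[:,0]/C[:,2]+cx; v=f*C[:,1]/C[:,2]+cy
        w=np.linalg.norm(np.subtract(a,b)); tot+=w*map_coordinates(G,[v,u],order=1,mode='nearest').mean(); L+=w
    return tot/L
def Tf(p,z0=0.):
    c,s=np.cos(p[2]),np.sin(p[2]); Rm=np.array([[c,-s,0],[s,c,0],[0,0,1]])
    return lambda P: P@Rm.T+np.array([p[0],p[1],z0])
def fit(views,segs,p0,z0,span=(.012,.012,.05),sm=(2.,1.)):
    """views: dict name->image; segs: name->segments"""
    p=np.array(p0,float)
    for i,s in enumerate(sm):
        Gs={n:gmag(im,s) for n,im in views.items()}
        fn=lambda q:-sum(np.mean(score(n,Gs[n],segs[n],Tf(q,z0))) for n in views)
        sc=np.array(span)/(3**i)
        if i==0:
            best=min(((fn(p+np.array([a,b,c])*sc),(a,b,c)) for a in np.linspace(-1,1,9) for b in np.linspace(-1,1,9) for c in np.linspace(-1,1,9)),key=lambda q:q[0]); p=p+np.array(best[1])*sc
        r=minimize(fn,p,method='Nelder-Mead',options=dict(initial_simplex=np.vstack([p]+[p+np.eye(3)[j]*sc[j]*.4 for j in range(3)]),xatol=1e-5,fatol=1e-4)); p=r.x
    return p,-r.fun
B=.018;H=.078
MOULD={'scene':[((-.135,-.095,B),(.135,-.095,B)),((-.135,-.095,B),(-.135,.095,B)),((-.135,.095,B),(.13,.095,B)),((-.135,.095,H),(.12,.095,H)),((-.135,.107,H),(.135,.107,H))],
 'top':[((-.135,-.095,B),(.135,-.095,B)),((-.135,-.095,B),(-.135,.095,B)),((-.135,.095,H),(.12,.095,H)),((-.135,.107,H),(.135,.107,H))]}
S=.034
SQ=[((-.06,-.01,S),(.06,-.01,S)),((-.06,.01,S),(.035,.01,S)),((-.06,-.01,S),(-.06,.01,S)),((-.06,.01,0),(.06,.01,0)),((-.06,-.01,0),(.06,-.01,0))]
E
python3 - <<'E'
from fit import *
im={n:np.load(f"{n}0.npz")['im'] for n in("scene","top")}
for v in(("scene",),("top",),("scene","top")):
    vs={n:im[n] for n in v}
    p,s=fit(vs,MOULD,(.52,.198,np.pi/2),0); print('mould',v,p[:2].round(4),np.degrees(p[2]).round(2),s.round(1))
    sg={'scene':SQ[:3]+SQ[4:] ,'top':SQ[:3]}
    # scene camera sees which stock sides? fine
    p,s=fit(vs,sg,(.561,-.218,np.radians(115)),.008); print('sq',v,p[:2].round(4),np.degrees(p[2]).round(2),s.round(1))
E
```

```text
mould ('scene',) [0.5159 0.1875] 90.03 26.3
sq ('scene',) [ 0.5626 -0.2236] 114.15 53.0
mould ('top',) [0.504  0.1995] 90.33 26.5Traceback (most recent call last):
  File "<stdin>", line 8, in <module>
  File "fit.py", line 27, in fit
    best=min(((fn(p+np.array([a,b,c])*sc),(a,b,c)) for a in np.linspace(-1,1,9) for b in np.linspace(-1,1,9) for c in np.linspace(-1,1,9)),key=lambda q:q[0]); p=p+np.array(best[1])*sc
  File "fit.py", line 27, in <genexpr>
    best=min(((fn(p+np.array([a,b,c])*sc),(a,b,c)) for a in np.linspace(-1,1,9) for b in np.linspace(-1,1,9) for c in np.linspace(-1,1,9)),key=lambda q:q[0]); p=p+np.array(best[1])*sc
               ~~^^^^^^^^^^^^^^^^^^^^^^^^
  File "fit.py", line 24, in <lambda>
    fn=lambda q:-sum(np.mean(score(n,Gs[n],segs[n],Tf(q,z0))) for n in views)
                 ~~~^^^^^^^^^^^^^^^^^^^^^^^^^^^^^^^^^^^^^^^^^^^^^^^^^^^^^^^^^
  File "fit.py", line 24, in <genexpr>
    fn=lambda q:-sum(np.mean(score(n,Gs[n],segs[n],Tf(q,z0))) for n in views)
                             ~~~~~^^^^^^^^^^^^^^^^^^^^^^^^^^
  File "fit.py", line 10, in score
    f,cx,cy,M,t=cam(n); tot=0;L=0
                ~~~^^^
  File "h.py", line 5, in cam
    p=arm.camera_params(n); f=200/np.tan(np.radians(p['fovy']/2)); return f,p['cx'],p['cy'],R.from_rotvec(p['rvec']).as_matrix(),np.array(p['tvec'])
ValueError: time passes only in moves, steps and waits
```

```bash
python3 - <<'E'
s=open('h.py').read()
s=s.replace("def cam(n):","import functools\n@functools.lru_cache(None)\ndef cam(n):")
open('h.py','w').write(s)
open('fit.py','a').write('''
def draw(n,im,segs,T,box,k,fn):
    x0,y0,x1,y1=box; c=cv2.resize(im[y0:y1,x0:x1],None,fx=k,fy=k,interpolation=cv2.INTER_CUBIC)[:,:,::-1].copy()
    for a,b in segs:
        q=[tuple(int(v) for v in ((proj(n,T(np.asarray(e)[None])[0])-[x0,y0]+.5)*k)) for e in (a,b)]; cv2.line(c,*q,(0,0,255),1)
    cv2.imwrite(fn,c)
''')
E
python3 - <<'E'
from fit import *
im={n:np.load(f"{n}0.npz")['im'] for n in("scene","top")}
for v in(("scene",),("top",),("scene","top")):
    vs={n:im[n] for n in v}
    p,s=fit(vs,MOULD,(.522,.198,np.pi/2),0,span=(.012,.012,.03)); print('mould',v,p[:2].round(4),np.degrees(p[2]).round(2),s.round(1)); pm=p
    sg={'scene':SQ[:3]+SQ[4:] ,'top':SQ[:3]}
    p,s=fit(vs,sg,(.561,-.218,np.radians(115)),.008); print('sq',v,p[:2].round(4),np.degrees(p[2]).round(2),s.round(1))
draw("scene",im["scene"],MOULD["scene"],Tf(pm),(285,120,420,240),5,"pics/f_ms.png")
draw("top",im["top"],MOULD["top"],Tf(pm),(215,160,325,260),6,"pics/f_mt.png")
E
```

```text
mould ('scene',) [0.5159 0.1875] 90.03 26.3
sq ('scene',) [ 0.5626 -0.2236] 114.15 53.0
mould ('top',) [0.504  0.1994] 90.33 26.5
sq ('top',) [ 0.5577 -0.2152] 115.07 83.1
mould ('scene', 'top') [0.5166 0.1863] 90.21 43.6
sq ('scene', 'top') [ 0.5578 -0.2147] 114.77 135.9
```

View pics/f_ms.png

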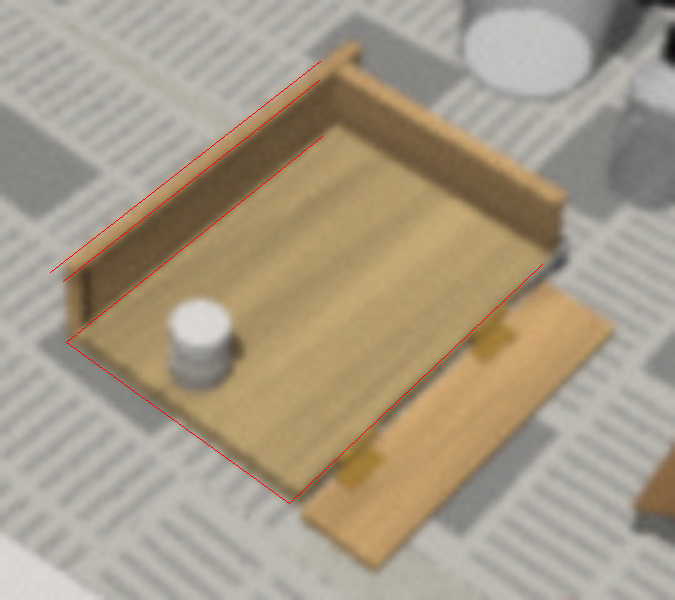

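View pics/f_mt.png

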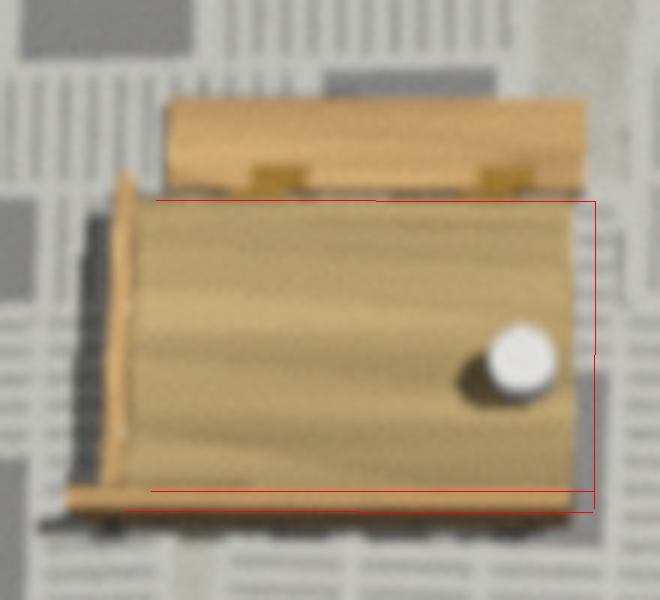

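```bash
python3 - <<'E'
from fit import *
f=lambda n,c,r,x0,y0,k,z:(onplane(n,x0+c/k-.5,y0+r/k-.5,z)[:2]).round(4)
for nm,c,r,z in(("-x-y",300,493,.018),("+x-y",548,258,.018),("+x+y",337,125,.018),("side inner top corner ~",338,66,.078),("side outer -x top",70,262,.078),("eb top inner -y",552,206,.078)): print('scene',nm,f("scene",c,r,285,120,5,z))
for nm,c,r,z in(("-x-y",571,201,.018),("side outer -x",571,510,.078),("side inner -x",571,490,.078),("side outer +x",68,508,.078),("eb -y top outer",118,173,.078),("eb -y inner",135,180,.078),("eb +y inner",124,485,.078)): print('top',nm,f("top",c,r,215,160,6,z))
im={n:np.load(f"{n}0.npz")['im'] for n in("scene","top")}
for v in(("scene",),("top",)):
  for p0 in((.522,.199),(.518,.199),(.525,.199)):
    p,s=fit({n:im[n] for n in v},MOULD,(*p0,np.pi/2),0,span=(.004,.005,.03),sm=(1.2,.8)); print('mould',v,p[:2].round(4),np.degrees(p[2]).round(2),s.round(1)); pm=p
E
```

```text
scene -x-y [0.6117 0.0625]
scene +x-y [0.6101 0.3294]
scene +x+y [0.4218 0.3322]
scene side inner top corner ~ [0.4211 0.3261]
scene side outer -x top [0.4132 0.0656]
scene eb top inner -y [0.6096 0.3168]
top -x-y [0.6126 0.0669]
top side outer -x [0.4115 0.0636]
top side inner -x [0.4232 0.0637]
top side outer +x [0.411  0.3539]
top eb -y top outer [0.6119 0.3348]
top eb -y inner [0.6077 0.3245]
top eb +y inner [0.4246 0.3223]
mould ('scene',) [0.5161 0.1981] 90.02 28.6
mould ('scene',) [0.5161 0.1981] 90.02 28.6
mould ('scene',) [0.5161 0.1981] 90.01 28.6
mould ('top',) [0.5182 0.1996] 90.26 22.2
mould ('top',) [0.5185 0.1996] 90.12 22.2
mould ('top',) [0.5185 0.1996] 90.12 22.2
```

```bash
cat >> h.py <<'E'
def go(tx,ty,tz,yawy):
    """shift in tool frame from measured pose to target; yawy = wanted world angle of tool y (deg)"""
    s=arm.observe(); Rm=R.from_rotvec(s['ee_rot']).as_matrix(); d=np.array([tx,ty,tz])-s['position']
    a=np.degrees(np.arctan2(Rm[1,1],Rm[0,1])); tilt=Rm.T@np.array([0,0,-1.])
    print('t',round(s['clock'],2),'pos',s['position'].round(4),'yaw y',a.round(2),'down in tool',tilt.round(4),'F',s['force'].round(2),'w',round(s['width'],3))
    print(' shift tool',(Rm.T@d).round(4),'turn z deg',round(-((yawy-a+180)%360-180),2))
    # shift after turning
    b=np.radians(yawy); Y=np.array([np.cos(b),np.sin(b),0]); Z=np.array([0,0,-1.]); X=np.cross(Y,Z); print(' shift after turn', (np.stack([X,Y,Z])@d).round(4))
E
python3 - <<'E'
from fit import *
im={n:np.load(f"{n}0.npz")['im'] for n in("scene","top")}
p=(.5595,-.2165,np.radians(115)); BL=[((.06,0,.034),(.06,0,.09)),((.035,0,.09),(.06,0,.09)),((.035,0,.034),(.035,0,.09))]
draw("scene",im["scene"],SQ+BL,Tf(p,.008),(230,225,300,300),8,"pics/f_ss.png")
draw("top",im["top"],SQ+BL,Tf(p,.008),(350,185,420,235),9,"pics/f_st.png")
go(.566,-.230,.20,25)
E
```

```text
t 0.7 pos [ 0.1786 -0.599   0.2268] yaw y -73.4 down in tool [-0.e+00 -1.e-04  1.e+00] F [-0.52  0.14 -0.67] w 0.999
 shift tool [ 0.4767 -0.2429  0.0267] turn z deg -98.4
 shift after turn [0.1707 0.507  0.0268]
```

```bash
cd pics; python3 -c "
import cv2,numpy as np
a=cv2.imread('f_ss.png');b=cv2.imread('f_st.png');b=cv2.resize(b,(630,450))
a=cv2.resize(a,(420,450));c=np.hstack([a,b]);cv2.imwrite('f_sq.png',cv2.resize(c,(800,343)))"
```

```text
(no output)
```

View pics/f_sq.png

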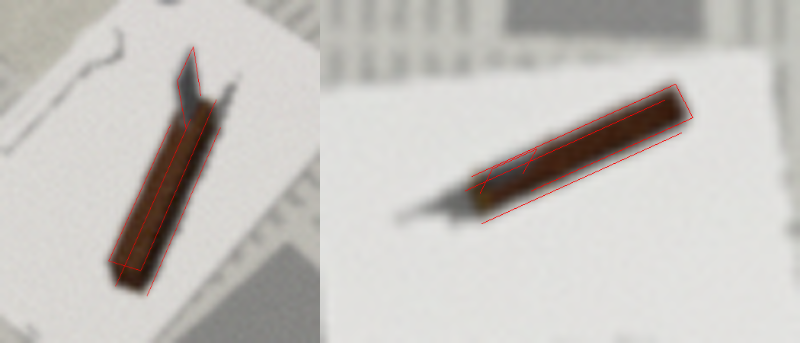

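Overlay matches in both views: stock from (110,285) to (215,100) in the left crop and (680,100) to (475,205) in the right. The square is at about (0.560, -0.218), yaw 115°. Now turning, then moving over.

```bash
python3 -m pendant '[[[0.02,0,0],[0,0,-9.84],0.06],[[0.02,0,0],[0,0,-9.84],0.06],[[0.02,0,0],[0,0,-9.84],0.06],[[0.02,0.01,0],[0,0,-9.84],0.06],[[0.01,0.02,0],[0,0,-9.84],0.06],[[0,0.02,0],[0,0,-9.84],0.06],[[0,0.03,0],[0,0,-9.84],0.06],[[0,0.03,0],[0,0,-9.84],0.06],[[0,0.03,0],[0,0,-9.84],0.06],[[0,0.03,0],[0,0,-9.84],0.06]]' 30; python3 -c "
from h import *
go(.567,-.2315,.15,25)"
```

```text
clock: 1.95
position: [0.4118, -0.5755, 0.2265]
ee_rot: [-1.681, -2.654, 0.0]
force: [-0.2, -0.6, -0.3]
width: 0.651
t 1.95 pos [ 0.4118 -0.5755  0.2265] yaw y 25.28 down in tool [-0.e+00  1.e-04  1.e+00] F [-0.15 -0.55 -0.28] w 0.651
 shift tool [0.2448 0.2873 0.0765] turn z deg 0.28
 shift after turn [0.2462 0.2861 0.0765]
```

```bash
python3 -m pendant '[[[0.0306,0.036,0.009],[0,0,0.2],0.06],[[0.0306,0.036,0.009],[0,0,0],0.06],[[0.0306,0.036,0.009],[0,0,0],0.06],[[0.0306,0.036,0.009],[0,0,0],0.06],[[0.0306,0.036,0.009],[0,0,0],0.06],[[0.0306,0.036,0.009],[0,0,0],0.06],[[0.0306,0.036,0.01],[0,0,0],0.06],[[0.0306,0.036,0.01],[0,0,0],0.06],[[0,0,0],[0,0,0],0.06]]'; python3 - <<'E'
from h import *
go(.567,-.2315,.012,25)
for n in("scene","top"):
    im,d=arm.get_image(n); cv2.imwrite(f"pics/{n}1.png",im[:,:,::-1])
a=cv2.imread("pics/scene1.png")[190:320,190:360]; b=cv2.imread("pics/top1.png")[160:260,330:460]
cv2.imwrite("pics/c1.png",np.hstack([cv2.resize(a,(400,306)),cv2.resize(b,(398,306))]))
E
```

```text
clock: 3.08
position: [0.5712, -0.2267, 0.1523]
ee_rot: [-1.682, -2.652, -0.004]
force: [-0.7, 0.1, 0.3]
width: 0.648
t 3.08 pos [ 0.5712 -0.2267  0.1523] yaw y 25.21 down in tool [-0.0024 -0.0014  1.    ] F [-0.73  0.1   0.26] w 0.648
 shift tool [-0.0028 -0.0061  0.1403] turn z deg 0.21
 shift after turn [-0.0025 -0.0059  0.1403]
```

View pics/c1.png

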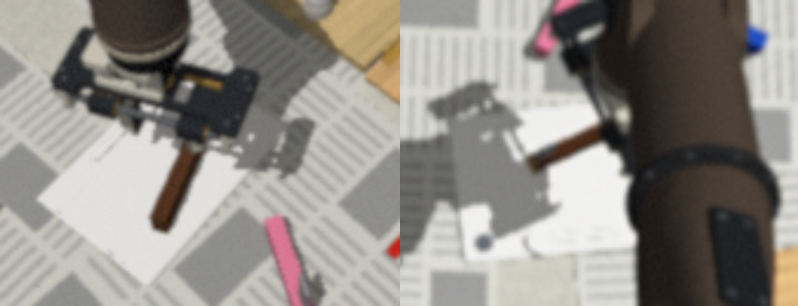

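Gripper is over the stock (left crop ~(185,190)), jaws across it. Descending with a correction.

```bash
python3 -m pendant '[[[-0.0015,-0.003,0.02],[0,0,0],0.06],[[-0.0013,-0.003,0.03],[0,0,0],0.06],[[0,0,0.03],[0,0,0],0.06],[[0,0,0.02],[0,0,0],0.06],[[0,0,0],[0,0,0],0.06],[[0,0,0],[0,0,0],0.06]]'; python3 - <<'E'
from h import *
go(.567,-.2315,.012,25)
im,d=arm.get_image("scene");cv2.imwrite("pics/c2.png",cv2.resize(im[190:320,190:360],(640,490))[:,:,::-1])
E
```

```text
clock: 3.92
position: [0.5657, -0.2384, 0.0537]
ee_rot: [1.694, 2.644, -0.0]
force: [0.2, -0.2, 0.0]
width: 0.656
t 3.92 pos [ 0.5657 -0.2384  0.0537] yaw y 24.72 down in tool [ 1.2e-03 -6.0e-04  1.0e+00] F [ 0.23 -0.23  0.04] w 0.656
 shift tool [0.0058 0.0041 0.0417] turn z deg -0.28
 shift after turn [0.0057 0.0041 0.0417]
```

View pics/c2.png

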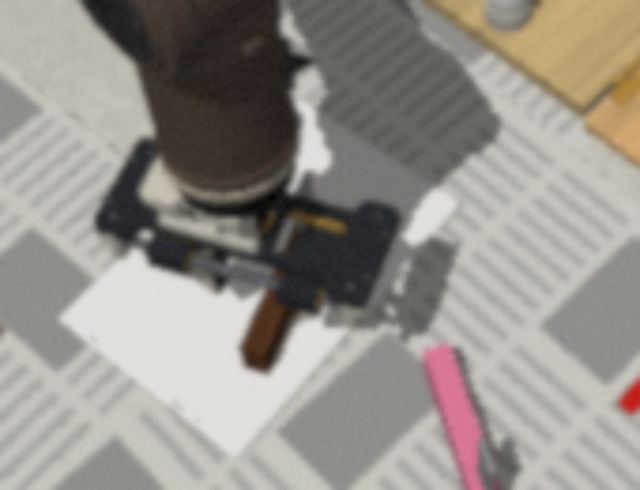

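```bash
python3 -m pendant '[[[0.003,0.002,0.005],[0,0,-0.2],0.06],[[0.003,0.002,0.01],[0,0,0],0.06],[[0,0,0.01],[0,0,0],0.06],[[0,0,0.01],[0,0,0],0.06],[[0,0,0.005],[0,0,0],0.06],[[0,0,0],[0,0,0],0.06],[[0,0,0],[0,0,0],0.06]]'; python3 - <<'E'
from h import *
go(.567,-.2315,.013,25)
E
```

```text
clock: 4.85
position: [0.5667, -0.2302, 0.0129]
ee_rot: [1.688, 2.649, 0.0]
force: [-1.1, 1.0, 0.2]
width: 0.653
t 4.85 pos [ 0.5667 -0.2302  0.0129] yaw y 24.99 down in tool [ 3.e-04 -3.e-04  1.e+00] F [-1.11  0.97  0.15] w 0.653
 shift tool [-0.0013 -0.0003 -0.0001] turn z deg -0.01
 shift after turn [-0.0013 -0.0003 -0.0001]
```

```bash
python3 -m pendant '[[[0,0,0],[0,0,0],0.03],[[0,0,0],[0,0,0],0.024],[[0,0,0],[0,0,0],0.021],[[0,0,0],[0,0,0],0.01],[[0,0,0],[0,0,0],0.01],[[0,0,0],[0,0,0],0.01],[[0,0,0],[0,0,0],0.01],[[0,0,0],[0,0,0],0.01]]' 50; python3 - <<'E'
from h import *
go(.567,-.2315,.013,25)
E
```

```text
clock: 5.85
position: [0.5665, -0.2302, 0.0128]
ee_rot: [1.688, 2.649, -0.0]
force: [-0.7, 0.4, 1.3]
width: 0.212
t 5.85 pos [ 0.5665 -0.2302  0.0128] yaw y 25.0 down in tool [ 1.e-04 -0.e+00  1.e+00] F [-0.7   0.44  1.3 ] w 0.212
 shift tool [-0.0014 -0.0001 -0.0002] turn z deg -0.0
 shift after turn [-0.0014 -0.0001 -0.0002]
```

Width 19.5 mm, so the stock is held. Lift.

```bash
python3 -m pendant '[[[0,0,-0.003],[0,0,0],0.01],[[0,0,-0.01],[0,0,0],0.01],[[0,0,-0.03],[0,0,0],0.01],[[0,0,-0.04],[0,0,0],0.01],[[0,0,-0.04],[0,0,0],0.01],[[0,0,-0.03],[0,0,0],0.01],[[0,0,-0.01],[0,0,0],0.01],[[0,0,0],[0,0,0],0.01],[[0,0,0],[0,0,0],0.01]]'; python3 - <<'E'
from h import *
go(.517,.199-.015,.15,0)
for n in("scene","top"):
    im,d=arm.get_image(n); cv2.imwrite(f"pics/{n}3.png",im[:,:,::-1]); np.savez(f"{n}3.npz",im=im,d=d)
a=cv2.imread("pics/scene3.png")[150:300,180:350]; b=cv2.imread("pics/top3.png")[150:260,330:470]
cv2.imwrite("pics/c3.png",np.hstack([cv2.resize(a,(400,353)),cv2.resize(b,(400,353))]))
E
```

```text
clock: 6.98
position: [0.5656, -0.23, 0.1743]
ee_rot: [-1.687, -2.648, 0.001]
force: [-0.2, -0.0, -2.0]
width: 0.214
t 6.97 pos [ 0.5656 -0.23    0.1743] yaw y 25.0 down in tool [-0.0016  0.0018  1.    ] F [-0.17 -0.   -1.98] w 0.214
 shift tool [0.3957 0.131  0.0246] turn z deg 25.0
 shift after turn [ 0.414  -0.0486  0.0243]
```

View pics/c3.png

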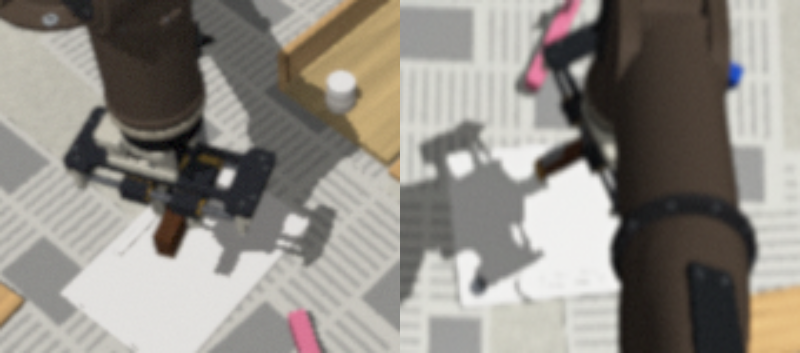

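```bash
python3 -m pendant '[[[0,0,0],[0,0,6],0.01],[[0,0,0],[0,0,8],0.01],[[0,0,0],[0,0,7],0.01],[[0.02,-0.003,0],[0,0,4],0.01],[[0.045,-0.005,0],[0,0,0],0.01],[[0.055,-0.006,0],[0,0,0],0.01],[[0.055,-0.006,0],[0,0,0],0.01],[[0.055,-0.006,0],[0,0,0],0.01],[[0.055,-0.006,0],[0,0,0],0.01],[[0.055,-0.006,0],[0,0,0],0.01]]'; python3 -m pendant '[[[0.05,-0.005,0],[0,0,0],0.01],[[0.04,-0.003,0],[0,0,0],0.01],[[0.02,-0.002,0],[0,0,0],0.01],[[0.01,0,0],[0,0,0],0.01],[[0,0,0],[0,0,0],0.01],[[0,0,0],[0,0,0],0.01]]'; python3 - <<'E'
from h import *
go(.517,.232,.05,0.1)
E
```

```text
clock: 8.32
position: [0.5264, 0.1112, 0.1751]
ee_rot: [-2.221, -2.221, 0.001]
force: [0.5, 0.6, -1.4]
width: 0.213
clock: 9.07
position: [0.5176, 0.2277, 0.1755]
ee_rot: [2.223, 2.218, -0.001]
force: [-0.0, 0.5, -1.4]
width: 0.213
t 9.07 pos [0.5176 0.2277 0.1755] yaw y -0.13 down in tool [1.1e-03 1.0e-04 1.0e+00] F [-0.05  0.48 -1.38] w 0.213
 shift tool [ 0.0044 -0.0006  0.1255] turn z deg -0.23
 shift after turn [ 0.0043 -0.0006  0.1255]
```

```bash
python3 -m pendant '[[[0,-0.0006,0.015],[0,0,-0.2],0.01],[[0,0,0.03],[0,0,0],0.01],[[0,0,0.035],[0,0,0],0.01],[[0,0,0.03],[0,0,0],0.01],[[0,0,0.015],[0,0,0],0.01],[[0,0,0.006],[0,0,0],0.01],[[0,0,0],[0,0,0],0.01],[[0,0,0],[0,0,0],0.01]]'; python3 - <<'E'
from h import *
go(.517,.232,.0228,0.1)
for n in("scene","top"):
    im,d=arm.get_image(n); cv2.imwrite(f"pics/{n}4.png",im[:,:,::-1]); np.savez(f"{n}4.npz",im=im,d=d)
a=cv2.imread("pics/scene4.png")[100:240,270:430]; b=cv2.imread("pics/top4.png")[150:270,200:340]
cv2.imwrite("pics/c4.png",np.hstack([cv2.resize(a,(400,350)),cv2.resize(b,(400,350))]))
E
```

```text
clock: 10.07
position: [0.5172, 0.23, 0.0457]
ee_rot: [2.217, 2.225, 0.003]
force: [-0.0, 0.6, -1.3]
width: 0.213
t 10.07 pos [0.5172 0.23   0.0457] yaw y 0.19 down in tool [-7.0e-04 -1.6e-03  1.0e+00] F [-0.04  0.6  -1.3 ] w 0.213
 shift tool [ 0.002  -0.0002  0.0229] turn z deg 0.09
 shift after turn [ 0.002  -0.0002  0.0229]
```

View pics/c4.png

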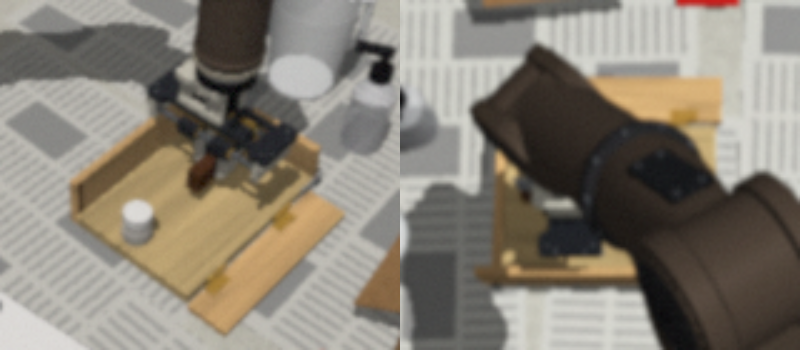

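Square hangs over the bed, centred, clear of jar and end board. Approach, then land slowly.

```bash
python3 -m pendant '[[[0,0,0.004],[0,0,0],0.01],[[0,0,0.006],[0,0,0],0.01],[[0,0,0.004],[0,0,0],0.01],[[0,0,0.002],[0,0,0],0.01],[[0,0,0.001],[0,0,0],0.01],[[0,0,0],[0,0,0],0.01],[[0,0,0],[0,0,0],0.01],[[0,0,0],[0,0,0],0.01]]'; python3 - <<'E'
from h import *
go(.517,.232,.0228,0.1)
E
```

```text
clock: 11.18
position: [0.5166, 0.2296, 0.0278]
ee_rot: [2.218, 2.225, 0.0]
force: [0.0, 0.0, -1.8]
width: 0.209
t 11.18 pos [0.5166 0.2296 0.0278] yaw y 0.2 down in tool [-1.e-04 -2.e-04  1.e+00] F [ 0.01  0.01 -1.76] w 0.209
 shift tool [0.0024 0.0004 0.005 ] turn z deg 0.1
 shift after turn [0.0024 0.0004 0.005 ]
```

```bash
python3 -m pendant '[[[0,0,0.0003],[0,0,0],0.01],[[0,0,0.0003],[0,0,0],0.01],[[0,0,0.0003],[0,0,0],0.01],[[0,0,0.0003],[0,0,0],0.01],[[0,0,0.0003],[0,0,0],0.01],[[0,0,0.0003],[0,0,0],0.01],[[0,0,0.0003],[0,0,0],0.01],[[0,0,0.0003],[0,0,0],0.01],[[0,0,0.0003],[0,0,0],0.01],[[0,0,0.0003],[0,0,0],0.01]]'; python3 -m pendant '[[[0,0,0.0003],[0,0,0],0.01],[[0,0,0.0003],[0,0,0],0.01],[[0,0,0.0003],[0,0,0],0.01]]'
```

```text
clock: 12.42
position: [0.5165, 0.2296, 0.0247]
ee_rot: [2.218, 2.225, 0.0]
force: [0.2, 0.3, -2.1]
width: 0.217
clock: 12.8
position: [0.5165, 0.2296, 0.0238]
ee_rot: [2.218, 2.225, -0.0]
force: [0.5, 0.1, -2.0]
width: 0.212
```

```bash
python3 -m pendant '[[[0,0,0.0003],[0,0,0],0.01],[[0,0,0.0003],[0,0,0],0.01]]'|sed -n '1,2p;4p';  python3 -m pendant '[[[0,0,0.0003],[0,0,0],0.01]]'|sed -n '1,2p;4p'
```

```text
clock: 13.05
position: [0.5165, 0.2296, 0.0232]
force: [-0.1, 0.1, -1.9]
clock: 13.18
position: [0.5165, 0.2296, 0.0229]
force: [-0.1, 0.8, -1.4]
```

```bash
for i in 1; do python3 -m pendant '[[[0,0,0.0003],[0,0,0],0.01]]'|sed -n '1,2p;4p'; python3 -m pendant '[[[0,0,0.0003],[0,0,0],0.01]]'|sed -n '1,2p;4p'; done
```

```text
clock: 13.3
position: [0.5165, 0.2296, 0.0227]
force: [-1.2, -1.3, 3.5]
clock: 13.42
position: [0.5165, 0.2295, 0.0227]
force: [-3.0, -2.2, 8.2]
```

```bash
python3 -m pendant '[[[0.0005,0,-0.0001],[0,0,0],0.01],[[0.001,0,0],[0,0,0],0.01],[[0.0015,0,0],[0,0,0],0.01],[[0.0015,0,0],[0,0,0],0.01],[[0.0015,0,0],[0,0,0],0.01]]'|sed -n '1,4p';python3 -m pendant '[[[0.0015,0,0],[0,0,0],0.01],[[0.001,0,0],[0,0,0],0.01]]'|sed -n '1,4p'
```

```text
clock: 14.05
position: [0.5171, 0.2349, 0.0227]
ee_rot: [2.218, 2.224, -0.0]
force: [0.2, -4.7, 5.4]
clock: 14.3
position: [0.5171, 0.2374, 0.0227]
ee_rot: [2.218, 2.224, 0.0]
force: [-0.1, -3.9, 5.8]
```

```bash
python3 -m pendant '[[[0.001,0,0],[0,0,0],0.01],[[0.001,0,0],[0,0,0],0.01],[[0.001,0,0],[0,0,0],0.01]]'|sed -n '1,4p';python3 -m pendant '[[[0.001,0,0],[0,0,0],0.01],[[0.001,0,0],[0,0,0],0.01]]'|sed -n '1,4p';python3 -m pendant '[[[0.001,0,0],[0,0,0],0.01],[[0.001,0,0],[0,0,0],0.01]]'|sed -n '1,4p'
```

```text
clock: 14.68
position: [0.5171, 0.2404, 0.0227]
ee_rot: [2.218, 2.224, -0.0]
force: [1.1, -3.6, 6.2]
clock: 14.92
position: [0.5171, 0.2424, 0.0227]
ee_rot: [2.218, 2.224, -0.0]
force: [-0.8, -5.0, 5.1]
clock: 15.18
position: [0.5171, 0.2444, 0.0227]
ee_rot: [2.218, 2.224, -0.0]
force: [0.2, -4.6, 5.5]
```

```bash
for k in 1; do python3 -m pendant '[[[0.0007,0,0],[0,0,0],0.01],[[0.0007,0,0],[0,0,0],0.01],[[0.0007,0,0],[0,0,0],0.01]]'|sed -n '1,4p';python3 -m pendant '[[[0.0007,0,0],[0,0,0],0.01],[[0.0007,0,0],[0,0,0],0.01],[[0.0007,0,0],[0,0,0],0.01]]'|sed -n '1,4p';python3 -m pendant '[[[0.0007,0,0],[0,0,0],0.01],[[0.0007,0,0],[0,0,0],0.01],[[0.0007,0,0],[0,0,0],0.01]]'|sed -n '1,4p'; done
```

```text
clock: 15.55
position: [0.517, 0.2464, 0.0227]
ee_rot: [2.218, 2.224, -0.0]
force: [-0.9, -4.5, 5.7]
clock: 15.92
position: [0.517, 0.2485, 0.0227]
ee_rot: [2.218, 2.224, -0.0]
force: [-0.3, -5.2, 6.3]
clock: 16.3
position: [0.5171, 0.2488, 0.0227]
ee_rot: [2.218, 2.221, -0.003]
force: [-1.1, -10.6, 10.6]
```

```bash
python3 -m pendant '[[[0,0,0],[0,0,0],0.01],[[0,0,0],[0,0,0],0.01]]'|sed -n '1,4p'; python3 - <<'E'
from h import *
go(.517,.2515,.0227,0.1); print(arm.observe()['ft_torque'])
for n in("scene",):
    im,d=arm.get_image(n); cv2.imwrite(f"pics/{n}5.png",im[:,:,::-1]); np.savez(f"{n}5.npz",im=im,d=d)
a=cv2.imread("pics/scene5.png")[110:220,290:420]
cv2.imwrite("pics/c5.png",cv2.resize(a,None,fx=5,fy=5,interpolation=cv2.INTER_CUBIC))
E
```

```text
clock: 16.55
position: [0.517, 0.2488, 0.0227]
ee_rot: [2.218, 2.222, -0.003]
force: [-0.3, -10.5, 9.6]
t 16.55 pos [0.517  0.2488 0.0227] yaw y 0.1 down in tool [ 3.3e-03 -3.0e-04  1.0e+00] F [ -0.28 -10.53   9.57] w 0.214
 shift tool [ 0.0027 -0.     -0.    ] turn z deg -0.0
 shift after turn [ 0.0027 -0.      0.    ]
[-1.74001924  0.03851945  0.04019371]
```

View pics/c5.png

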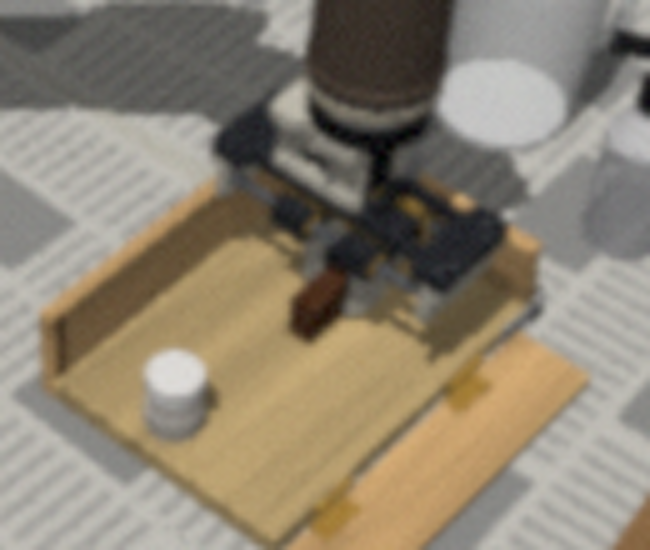

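```bash
python3 -m pendant '[[[0.0005,0,-0.0001],[0,0,0],0.01],[[0.0005,0,-0.0001],[0,0,0],0.01]]'|sed -n '1,4p';python3 -m pendant '[[[0.0005,0,0],[0,0,0],0.01],[[0.0005,0,0],[0,0,0],0.01]]'|sed -n '1,4p'
```

```text
clock: 16.85
position: [0.517, 0.2507, 0.0227]
ee_rot: [2.218, 2.223, -0.002]
force: [0.7, -6.0, 3.3]
clock: 17.1
position: [0.517, 0.2517, 0.0227]
ee_rot: [2.218, 2.223, -0.002]
force: [0.2, -7.2, 4.7]
```

```bash
python3 -m pendant '[[[0.0005,0,0],[0,0,0],0.01],[[0.0005,0,0],[0,0,0],0.01],[[0.0005,0,0],[0,0,0],0.01]]'|sed -n '1,4p';python3 -m pendant '[[[0.0005,0,0],[0,0,0],0.01],[[0.0005,0,0],[0,0,0],0.01],[[0.0005,0,0],[0,0,0],0.01]]'|sed -n '1,4p';python3 -m pendant '[[[0.0005,0,0],[0,0,0],0.01],[[0.0005,0,0],[0,0,0],0.01],[[0.0005,0,0],[0,0,0],0.01]]'|sed -n '1,4p'
```

```text
clock: 17.48
position: [0.517, 0.2532, 0.0227]
ee_rot: [2.218, 2.223, -0.002]
force: [-0.6, -6.9, 5.0]
clock: 17.85
position: [0.517, 0.2547, 0.0227]
ee_rot: [2.218, 2.223, -0.002]
force: [-0.4, -7.9, 4.9]
clock: 18.23
position: [0.517, 0.2563, 0.0227]
ee_rot: [2.218, 2.223, -0.002]
force: [-0.2, -5.0, 5.7]
```

```bash
python3 -m pendant '[[[0.0004,0,0],[0,0,0],0.01],[[0.0004,0,0],[0,0,0],0.01]]'|sed -n '1,4p';python3 -m pendant '[[[0.0004,0,0],[0,0,0],0.01],[[0.0004,0,0],[0,0,0],0.01]]'|sed -n '1,4p';python3 -m pendant '[[[0.0003,0,0],[0,0,0],0.01],[[0.0003,0,0],[0,0,0],0.01]]'|sed -n '1,4p'
```

```text
clock: 18.48
position: [0.5169, 0.2571, 0.0227]
ee_rot: [2.218, 2.223, -0.002]
force: [0.1, -5.9, 6.1]
clock: 18.73
position: [0.517, 0.2579, 0.0227]
ee_rot: [2.218, 2.223, -0.002]
force: [0.6, -7.1, 5.6]
clock: 18.98
position: [0.517, 0.2585, 0.0227]
ee_rot: [2.218, 2.223, -0.002]
force: [-1.1, -7.4, 5.6]
```

```bash
python3 -m pendant '[[[0.0003,0,0],[0,0,0],0.01],[[0.0003,0,0],[0,0,0],0.01]]'|sed -n '1,4p';python3 -m pendant '[[[0.0003,0,0],[0,0,0],0.01],[[0.0003,0,0],[0,0,0],0.01]]'|sed -n '1,4p';python3 -m pendant '[[[0.0003,0,0],[0,0,0],0.01],[[0.0003,0,0],[0,0,0],0.01]]'|sed -n '1,4p'
```

```text
clock: 19.23
position: [0.517, 0.259, 0.0227]
ee_rot: [2.218, 2.223, -0.002]
force: [0.5, -6.9, 5.4]
clock: 19.48
position: [0.5169, 0.2592, 0.0227]
ee_rot: [2.218, 2.222, -0.003]
force: [-0.3, -8.2, 7.9]
clock: 19.73
position: [0.517, 0.2592, 0.0227]
ee_rot: [2.218, 2.221, -0.004]
force: [0.1, -10.1, 9.1]
```

```bash
python3 - <<'E'
from h import *
go(.517,.2515,.0227,0.1); print(arm.observe()['ft_torque'])
E
```

```text
t 19.73 pos [0.517  0.2592 0.0227] yaw y 0.09 down in tool [ 0.0035 -0.      1.    ] F [  0.13 -10.09   9.15] w 0.214
 shift tool [-0.0077  0.      0.    ] turn z deg -0.01
 shift after turn [-0.0077  0.      0.    ]
[-1.79838332 -0.01475575 -0.02504296]
```

Hard stop at TCP y 0.2592 (blade front about 0.334, the bed's end). The wrist has tipped about 0.2°, so I'll level it and set the pressures.

```bash
python3 -m pendant '[[[0,0,0.0001],[0,0.1,0],0.01],[[0,0,0],[0,0.1,0],0.01],[[0,0,0],[0,0,0],0.01]]'|sed -n '1,4p'; python3 - <<'E'
from h import *
go(.517,.2592,.0227,0.1); print(arm.observe()['ft_torque'])
E
```

```text
clock: 20.1
position: [0.5169, 0.2593, 0.0227]
ee_rot: [2.22, 2.223, 0.0]
force: [-0.6, -9.4, 8.8]
t 20.1 pos [0.5169 0.2593 0.0227] yaw y 0.09 down in tool [-1.e-04 -1.e-04  1.e+00] F [-0.65 -9.4   8.81] w 0.215
 shift tool [-0.0001  0.0001  0.    ] turn z deg -0.01
 shift after turn [-0.0001  0.0001  0.    ]
[-1.94404879  0.03974294  0.05609398]
```

```bash
python3 -m pendant '[[[0.0002,0,0.0001],[0,0.02,0],0.01],[[0,0,0],[0,0,0],0.01],[[0,0,0],[0,0,0],0.01]]'|sed -n '1,4p'; python3 - <<'E'
from h import *
go(.517,.2592,.0227,0.1)
im,d=arm.get_image("scene"); cv2.imwrite("pics/scene6.png",im[:,:,::-1])
cv2.imwrite("pics/c6.png",cv2.resize(im[110:220,290:420],None,fx=5,fy=5,interpolation=cv2.INTER_CUBIC)[:,:,::-1])
E
```

```text
clock: 20.48
position: [0.5169, 0.2593, 0.0227]
ee_rot: [-2.22, -2.223, -0.0]
force: [-1.0, -10.6, 11.1]
t 20.48 pos [0.5169 0.2593 0.0227] yaw y 0.09 down in tool [-1.e-04 -1.e-04  1.e+00] F [ -1.   -10.55  11.1 ] w 0.214
 shift tool [-0.0001  0.0001  0.    ] turn z deg -0.01
 shift after turn [-0.0001  0.0001  0.    ]
```

View pics/c6.png

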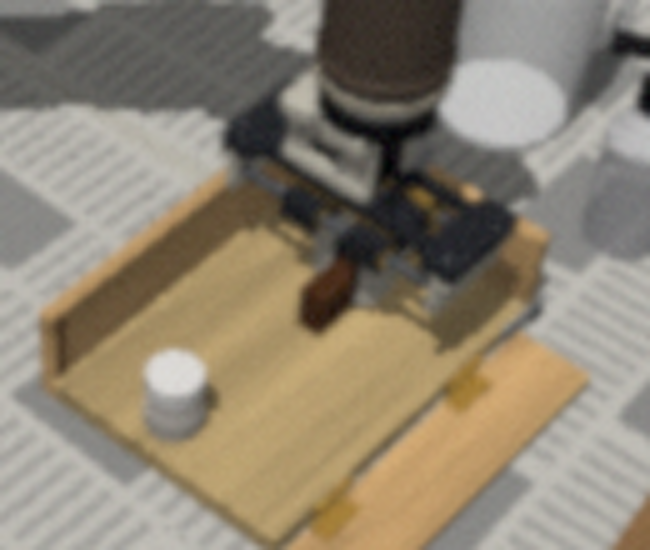

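```bash
python3 -m pendant '[[[0,0,0],[0,0,0],0.01],[[0,0,0],[0,0,0],0.01],[[0,0,0],[0,0,0],0.01],[[0,0,0],[0,0,0],0.01]]'|sed -n '1,4p';python3 -m pendant '[[[0,0,0],[0,0,0],0.01],[[0,0,0],[0,0,0],0.01],[[0,0,0],[0,0,0],0.01],[[0,0,0],[0,0,0],0.01]]'|sed -n '1,4p'; python3 - <<'E'
from h import *
z0=np.load("scene0.npz")
im6,d6=arm.get_image("scene"); np.savez("scene6.npz",im=im6,d=d6)
for im,d in((z0['im'],z0['d']),(im6,d6)):
    im=im.astype(int); W=cloud("scene",d); X,Y,Z=W[...,0],W[...,1],W[...,2]
    m=(X>.590)&(X<.608)&(Y>.30)&(Y<.36)&(im[...,0]-im[...,2]>25)
    for lo in(.022,.035,.045,.055,.065): 
        k=m&(Z>lo)&(Z<lo+.01); print(lo,k.sum(),np.median(Y[k]).round(4),end=' | ')
    print()
E
```

```text
clock: 21.02
position: [0.517, 0.2593, 0.0227]
ee_rot: [2.22, 2.223, 0.0]
force: [-1.4, -10.9, 11.3]
clock: 21.52
position: [0.5169, 0.2593, 0.0227]
ee_rot: [-2.22, -2.223, -0.0]
force: [-1.8, -11.3, 11.9]
0.022 10 0.3301 | 0.035 7 0.3279 | 0.045 10 0.3273 | 0.055 9 0.3256 | 0.065 8 0.3239 | 
0.022 6 0.3336 | 0.035 11 0.333 | 0.045 10 0.3336 | 0.055 13 0.3346 | 0.065 12 0.3343 |
```

```bash
python3 -m pendant '[[[0,0,-0.0001],[0,0,0],0.01],[[0,0,0],[0,0,0],0.01],[[0,0,0],[0,0,0],0.01],[[0,0,0],[0,0,0],0.01],[[0,0,0],[0,0,0],0.01]]'|sed -n '1,4p';python3 -m pendant '[[[0,0,0],[0,0,0],0.01],[[0,0,0],[0,0,0],0.01],[[0,0,0],[0,0,0],0.01],[[0,0,0],[0,0,0],0.01],[[0,0,0],[0,0,0],0.01],[[0,0,0],[0,0,0],0.01]]'|sed -n '1,4p'
```

```text
clock: 22.2
position: [0.5169, 0.2593, 0.0227]
ee_rot: [-2.22, -2.223, -0.0]
force: [-0.9, -10.6, 8.4]
clock: 22.95
position: [0.517, 0.2592, 0.0227]
ee_rot: [-2.22, -2.223, -0.0]
force: [-0.4, -9.1, 10.7]
```

```bash
python3 -m pendant '[[[0.0003,0,-0.0001],[0,0.02,0],0.01],[[0,0,0],[0,0,0],0.01],[[0,0,0],[0,0,0],0.01]]'|sed -n '1,4p'
```

```text
clock: 23.32
position: [0.5169, 0.2593, 0.0227]
ee_rot: [-2.22, -2.223, 0.0]
force: [-1.4, -9.8, 9.1]
```

```bash
python3 -m pendant '[[[0.0003,0,0],[0,0.02,0],0.01],[[0,0,0],[0,0,0],0.01],[[0,0,0],[0,0,0],0.01],[[0,0,0],[0,0,0],0.01]]'|sed -n '1,4p';python3 -m pendant '[[[0,0,0],[0,0,0],0.01],[[0,0,0],[0,0,0],0.01],[[0,0,0],[0,0,0],0.01],[[0,0,0],[0,0,0],0.01],[[0,0,0],[0,0,0],0.01],[[0,0,0],[0,0,0],0.01],[[0,0,0],[0,0,0],0.01]]'|sed -n '1,4p'
```

```text
clock: 23.82
position: [0.5169, 0.2593, 0.0227]
ee_rot: [-2.22, -2.223, 0.0]
force: [-0.4, -11.9, 9.4]
clock: 24.7
position: [0.5169, 0.2593, 0.0227]
ee_rot: [-2.22, -2.223, 0.0]
force: [-0.4, -11.2, 10.0]
```

```bash
python3 -m pendant '[[[0,0,-0.0001],[0,0,0],0.01],[[0,0,-0.0001],[0,0,0],0.01]]'|sed -n '1,4p';python3 -m pendant '[[[-0.0002,0,-0.0001],[0,-0.02,0],0.01],[[-0.0002,0,0],[0,-0.02,0],0.01]]'|sed -n '1,4p'
```

```text
clock: 24.95
position: [0.517, 0.2593, 0.0227]
ee_rot: [-2.22, -2.223, 0.0]
force: [-0.4, -10.4, 6.6]
clock: 25.2
position: [0.5169, 0.2593, 0.0227]
ee_rot: [-2.22, -2.223, 0.0]
force: [0.4, -8.9, 4.6]
```

```bash
python3 -m pendant '[[[-0.0003,0,-0.0001],[0,-0.04,0],0.01],[[-0.0003,0,0],[0,-0.04,0],0.01]]'|sed -n '1,4p';python3 -m pendant '[[[-0.0004,0,0],[0,-0.04,0],0.01],[[-0.0004,0,0],[0,-0.04,0],0.01]]'|sed -n '1,4p'
```

```text
clock: 25.45
position: [0.5169, 0.2592, 0.0227]
ee_rot: [2.219, 2.223, -0.001]
force: [1.1, -7.3, 2.7]
clock: 25.7
position: [0.5168, 0.2592, 0.0227]
ee_rot: [2.219, 2.223, -0.001]
force: [1.2, -4.2, 0.6]
```

```bash
python3 -m pendant '[[[-0.0005,0,0],[0,0,0],0.01],[[-0.0005,0,0],[0,0,0],0.01],[[-0.0005,0,0],[0,0,0],0.01]]'|sed -n '1,4p';python3 -m pendant '[[[-0.0005,0,0],[0,0,0],0.01],[[-0.0007,0,0],[0,0,0],0.01],[[-0.001,0,0],[0,0,0],0.01],[[-0.001,0,0],[0,0,0],0.01]]'|sed -n '1,4p'; python3 -c "
from h import *
go(.517,.235,.0227,0.1)"
```

```text
clock: 26.08
position: [0.5165, 0.2592, 0.0228]
ee_rot: [-2.217, -2.225, -0.001]
force: [1.7, -3.8, -2.7]
clock: 26.58
position: [0.5162, 0.2566, 0.023]
ee_rot: [-2.216, -2.225, -0.002]
force: [0.8, -0.1, -1.2]
t 26.57 pos [0.5162 0.2566 0.023 ] yaw y 0.23 down in tool [-1.5e-03  1.0e-04  1.0e+00] F [ 0.79 -0.12 -1.21] w 0.212
 shift tool [-0.0216  0.0007  0.0003] turn z deg 0.13
 shift after turn [-0.0216  0.0007  0.0003]
```

```bash
python3 -m pendant '[[[-0.001,0,-0.0002],[0,-0.04,0],0.01],[[-0.0015,0,-0.0003],[0,-0.04,0],0.01],[[-0.003,0,-0.0005],[0,0,0],0.01],[[-0.004,0,-0.001],[0,0,0],0.01],[[-0.005,0,-0.003],[0,0,0],0.01],[[-0.004,0,-0.01],[0,0,0],0.01],[[-0.003,0,-0.02],[0,0,0],0.01],[[0,0,-0.03],[0,0,0],0.01],[[0,0,-0.04],[0,0,0],0.01],[[0,0,-0.03],[0,0,0],0.01]]'|sed -n '1,4p'; python3 -m pendant '[[[0,0,-0.015],[0,0,0],0.01],[[0,0,0],[0,0,0],0.01]]'|sed -n '1,4p'; python3 - <<'E'
from h import *
go(.5665,-.2302,.17,25)
z0=np.load("scene0.npz")
im6,d6=arm.get_image("scene"); np.savez("scene7.npz",im=im6,d=d6)
for im,d in((z0['im'],z0['d']),(im6,d6)):
    im=im.astype(int); W=cloud("scene",d); X,Y,Z=W[...,0],W[...,1],W[...,2]
    m=(X>.56)&(X<.608)&(Y>.30)&(Y<.36)&(im[...,0]-im[...,2]>25)
    for lo in(.022,.035,.045,.055,.065): 
        k=m&(Z>lo)&(Z<lo+.01); print(lo,k.sum(),np.median(Y[k]).round(4),end=' | ')
    print()
a=im6
cv2.imwrite("pics/c7.png",cv2.resize(a[100:220,280:420],None,fx=5,fy=5,interpolation=cv2.INTER_CUBIC)[:,:,::-1])
E
```

```text
clock: 27.82
position: [0.5168, 0.2348, 0.1604]
ee_rot: [2.217, 2.225, 0.002]
force: [0.3, -0.2, -1.5]
clock: 28.08
position: [0.5169, 0.2348, 0.1738]
ee_rot: [2.217, 2.224, 0.002]
force: [-0.3, -0.4, -2.0]
t 28.07 pos [0.5169 0.2348 0.1738] yaw y 0.18 down in tool [-2.0e-04 -1.7e-03  1.0e+00] F [-0.27 -0.4  -1.98] w 0.216
 shift tool [-0.4652  0.0481  0.0038] turn z deg -24.82
 shift after turn [-0.4424 -0.1516  0.0038]
0.022 28 0.3304 | 0.035 21 0.3279 | 0.045 23 0.3274 | 0.055 25 0.3254 | 0.065 27 0.3244 | 
0.022 29 0.3332 | 0.035 27 0.3337 | 0.045 24 0.333 | 0.055 29 0.3334 | 0.065 34 0.3336 |
```

View pics/c7.png

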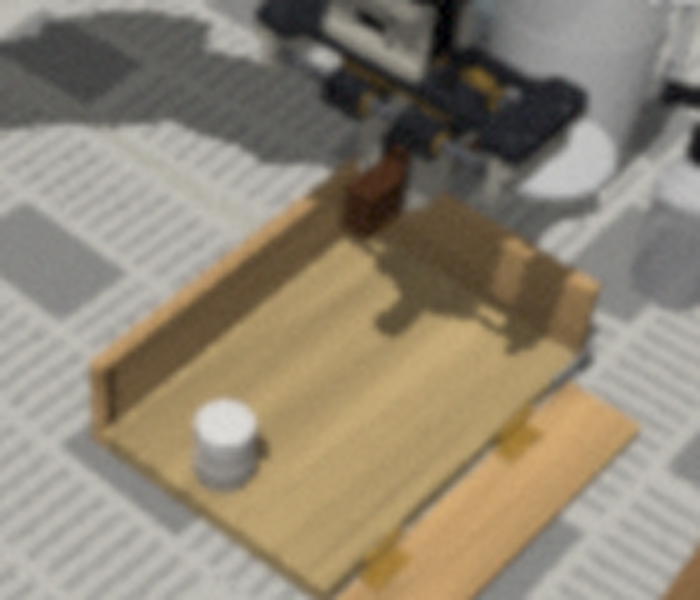

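End board face now sits at y 0.333 at all heights, so it is upright, and the jar is in place at (225,440). Carry the square back.

```bash
python3 -m pendant '[[[-0.02,0.002,0],[0,0,0],0.01],[[-0.045,0.005,0],[0,0,0],0.01],[[-0.055,0.006,0],[0,0,0],0.01],[[-0.055,0.006,0],[0,0,0],0.01],[[-0.055,0.006,0],[0,0,0],0.01],[[-0.055,0.006,0],[0,0,0],0.01],[[-0.055,0.006,0],[0,0,0],0.01],[[-0.05,0.005,0],[0,0,0],0.01],[[-0.04,0.004,0],[0,0,0],0.01],[[-0.025,0.002,0],[0,0,0],0.01]]'|sed -n '1,4p'; python3 -m pendant '[[[-0.01,0,0],[0,0,-4],0.01],[[0,0,0],[0,0,-7],0.01],[[0,0,0],[0,0,-8],0.01],[[0,0,0],[0,0,-5.8],0.01],[[0,0,0],[0,0,0],0.01],[[0,0,0],[0,0,0],0.01]]'|sed -n '1,4p'; python3 -c "
from h import *
go(.5665,-.2302,.0128,25)"
```

```text
clock: 29.38
position: [0.5641, -0.2243, 0.1715]
ee_rot: [-2.221, -2.22, 0.004]
force: [-0.4, 0.2, -1.3]
clock: 30.12
position: [0.5653, -0.2307, 0.1725]
ee_rot: [-1.691, -2.646, 0.001]
force: [-0.3, 0.0, -1.7]
t 30.12 pos [ 0.5653 -0.2307  0.1725] yaw y 24.83 down in tool [-4.0e-04  1.2e-03  1.0e+00] F [-0.31  0.05 -1.7 ] w 0.217
 shift tool [-1.000e-04  1.500e-03  1.596e-01] turn z deg -0.17
 shift after turn [-0.      0.0013  0.1597]
```

```bash
python3 -m pendant '[[[0,0.001,0.015],[0,0,-0.15],0.01],[[0,0,0.035],[0,0,0],0.01],[[0,0,0.04],[0,0,0],0.01],[[0,0,0.03],[0,0,0],0.01],[[0,0,0.017],[0,0,0],0.01],[[0,0,0.01],[0,0,0],0.01],[[0,0,0.005],[0,0,0],0.01],[[0,0,0],[0,0,0],0.01],[[0,0,0],[0,0,0],0.01]]'|sed -n '1,4p'; python3 -c "
from h import *
go(.5665,-.2302,.0128,25)"
```

```text
clock: 31.25
position: [0.5676, -0.2299, 0.022]
ee_rot: [1.684, 2.65, -0.0]
force: [0.1, 0.5, -2.3]
t 31.25 pos [ 0.5676 -0.2299  0.022 ] yaw y 25.14 down in tool [ 1.3e-03 -8.0e-04  1.0e+00] F [ 0.09  0.46 -2.33] w 0.217
 shift tool [ 0.0002 -0.0011  0.0092] turn z deg 0.14
 shift after turn [ 0.0002 -0.0011  0.0092]
```

```bash
python3 -m pendant '[[[0,0,0.002],[0,0,0],0.01],[[0,0,0.002],[0,0,0],0.01],[[0,0,0.001],[0,0,0],0.01],[[0,0,0.001],[0,0,0],0.01],[[0,0,0.0004],[0,0,0],0.01],[[0,0,0.0004],[0,0,0],0.01],[[0,0,0.0004],[0,0,0],0.01],[[0,0,0.0004],[0,0,0],0.01]]'|sed -n '1,4p'; python3 -m pendant '[[[0,0,0.0003],[0,0,0],0.01],[[0,0,0.0003],[0,0,0],0.01]]'|sed -n '1,4p'
```

```text
clock: 32.25
position: [0.567, -0.2298, 0.0136]
ee_rot: [1.684, 2.652, -0.001]
force: [-0.8, -0.2, -2.1]
clock: 32.5
position: [0.567, -0.2297, 0.013]
ee_rot: [1.684, 2.652, -0.001]
force: [0.0, -0.6, -1.8]
```

```bash
python3 -m pendant '[[[0,0,0.0003],[0,0,0],0.01]]'|sed -n '1,4p'; python3 -m pendant '[[[0,0,0.0002],[0,0,0],0.01]]'|sed -n '1,4p'
```

```text
clock: 32.62
position: [0.567, -0.2297, 0.0127]
ee_rot: [1.684, 2.652, -0.001]
force: [-0.0, -0.0, 2.3]
clock: 32.75
position: [0.567, -0.2297, 0.0127]
ee_rot: [1.684, 2.652, -0.001]
force: [-2.1, 0.6, 3.9]
```

Landed on the white board with about 5 N. Release gently and go up.

```bash
python3 -m pendant '[[[0,0,-0.0001],[0,0,0],0.01],[[0,0,0],[0,0,0],0.021],[[0,0,0],[0,0,0],0.024],[[0,0,0],[0,0,0],0.03],[[0,0,0],[0,0,0],0.045],[[0,0,0],[0,0,0],0.06],[[0,0,0],[0,0,0],0.06]]'|sed -n '1,5p'; python3 -m pendant '[[[0,0,-0.005],[0,0,0],0.06],[[0,0,-0.02],[0,0,0],0.06],[[0,0,-0.03],[0,0,0],0.06],[[0,0,-0.04],[0,0,0],0.06],[[0,0,-0.04],[0,0,0],0.06],[[0,0,-0.03],[0,0,0],0.06],[[-0.04,-0.02,0],[0,0,0],0.06],[[-0.05,-0.03,0],[0,0,0],0.06],[[-0.05,-0.03,0],[0,0,0],0.06],[[-0.05,-0.03,0],[0,0,0],0.06]]'; python3 -m pendant '[[[-0.04,-0.03,0],[0,0,0],0.06],[[0,0,0],[0,0,0],0.06],[[0,0,0],[0,0,0],0.06]]'; python3 - <<'E'
from h import *
for n in("scene","top"):
    im,d=arm.get_image(n); cv2.imwrite(f"pics/{n}8.png",im[:,:,::-1]); np.savez(f"{n}8.npz",im=im,d=d)
E
```

```text
clock: 33.62
position: [0.5671, -0.2297, 0.0126]
ee_rot: [1.684, 2.652, -0.0]
force: [0.9, 0.1, 0.8]
width: 0.603
clock: 34.88
position: [0.548, -0.4501, 0.1797]
ee_rot: [1.683, 2.651, -0.0]
force: [0.9, -0.0, 0.4]
width: 0.657
clock: 35.25
position: [0.5385, -0.4965, 0.1788]
ee_rot: [1.684, 2.651, 0.001]
force: [-0.2, 0.2, -0.0]
width: 0.652
```

View pics/scene8.png

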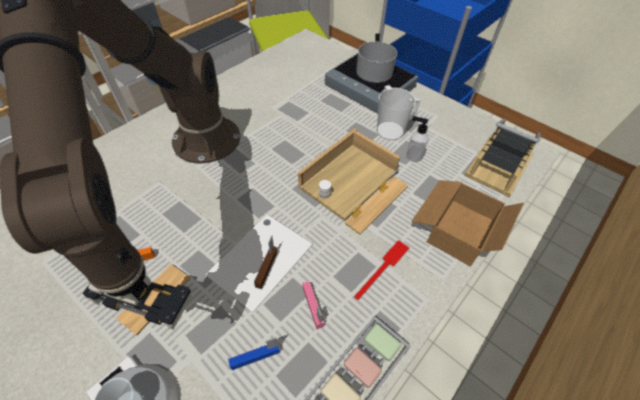

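View pics/top8.png

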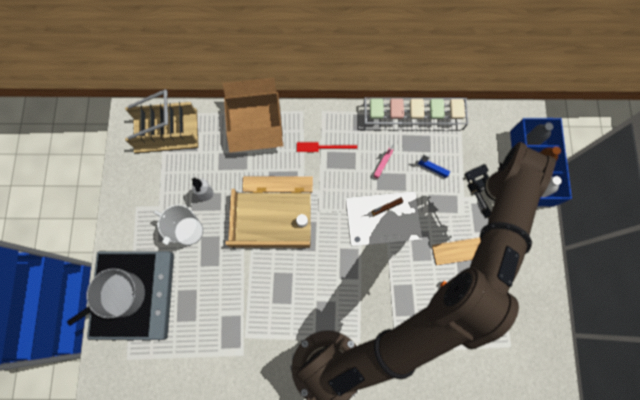

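The square stands on the white board (scene 266,263; top 385,207), the jar is at (324,187), and the other things are where they were. Final measurement, then hand in.

```bash
python3 - <<'E'
from h import *
for f in("scene0.npz","scene8.npz"):
    z=np.load(f); im,d=z['im'].astype(int),z['d']; W=cloud("scene",d); X,Y,Z=W[...,0],W[...,1],W[...,2]
    m=(X>.47)&(X<.605)&(Y>.30)&(Y<.342)&(im[...,0]-im[...,2]>25)&(Z>.024)&(Z<.072)
    pf=np.polyfit(Z[m],Y[m],1); print(f,'lean rad',-pf[0].round(3),'y at bed',np.polyval(pf,.018).round(4))
    r,g=im[...,0],im[...,1]; k=(r<110)&(r>g+8)&(abs(X-.56)<.09)&(abs(Y+.21)<.09)&(Z>.036)
    print(' stock',W[k].mean(0).round(4),np.median(Z[k]).round(4),k.sum())
arm.sign_off()
E
```

```text
scene0.npz lean rad 0.15 y at bed 0.3317
 stock [ 0.5642 -0.2234  0.0417] 0.0418 267
scene8.npz lean rad -0.016 y at bed 0.3329
 stock [ 0.5645 -0.2233  0.0422] 0.0422 266
the job is handed in; nothing more can be done
```

I used the wooden square to push the leaning end board upright, held the check, and put the square back on the white board. The job is handed in at about 35 s of the 72 s allowed.

- **Push:** The square landed on the bed at about 2.4 mm/s and slid forward until it came to a hard stop at the bed's end.
- **Hold:** I kept pressure on for about 4 s, with readings of about 8–12 N down and 9–12 N in. The sensor reads the total, so the split between bed and board friction is my estimate. I put the board at roughly 5–9 N and the bed at about 5–13 N, both inside the limits. The camera cannot show the gap itself; I relied on the levelled tool and the steady readings.
- **End board:** Its lean went from 0.15 rad to upright. The depth pictures disagreed slightly: with the square lifted clear, the face sat at y 0.333 m at every height, while the final fit gave −0.016 rad, which I take to be noise.
- **Square:** It is standing within about 1 mm of where it started, with the gripper clear.
- **Other things:** In the last pictures they look unmoved, though the arm partly hid the spare end board and the orange look-alike.

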